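# Bolt the sample chest shut

### The arm

A 6-joint arm with a two-finger parallel gripper is mounted at the origin on a cart in front of the work surface, level with it; the furniture and walls round the work are solid. World frame = base frame: x ahead of the robot, y to its left, z up, the work surface at z = 0. Lengths are in m, angles in rad, forces in N, time in s.
With the tool pointing down it reaches from about 0.4 to 0.825 m from the base axis. Payload 7 kg.
Tool frame: the origin (TCP) lies at the very end of the fingers, on their centre line; the grasp point (between the pads) lies 19 mm behind it (arm.grip_point_offset is the distance from the TCP to the grasp point, in m); z points along the fingers, y is the line along which they close (so a half turn about z gives the same grasp; the last joint's range is limited). The gripper opens to 88 mm and grips with 3 to 60 N. Pads are 19 mm wide; open, the fingers measure 130 mm over their backs; the gripper's body (78 mm by 193 mm) begins 47 mm behind the grasp point.
Start: joints at [1.502, 0.359, 0.012, 0, -1.224, -0.288], TCP at [0.236, 0.632, 0.227] pointing down, gripper open.
Joint ranges: [-3.07, 3.07], [-1.43, 2.12], [-1.02, 1.25], [-3.03, 1.67], [-3.05, -0], [-3.03, 3.03]. Speed limits (rad/s): [2.39, 2.39, 3.01, 3.14, 3.14, 3.14].

### API

Orientations are given as [roll, pitch, yaw] about the fixed x, y, z axes, in that order (R = Rz(yaw) Ry(pitch) Rx(roll)).
In Python, from station import arm, cams gives the robot as it stands.
- The arm moves only by the shell command python3 -m handwheel 'ROWS' [FORCE]. ROWS is JSON, a list that holds one entry, the list of rows, each a list of 7 numbers: the shift along the tool's x, y, z normalised to -1 to 1, where 1 is 0.08 m, then the turn, a rotation vector about the tool's x, y, z normalised to -1 to 1, where 1 is 0.5 rad, then the closure in counts, from 0 (fully open) to 255 (shut). In form: [[[x, y, z, wx, wy, wz, hand], ...]]. A call has 1 to 5 rows; each row is the pose to reach, as a shift and turn from the pose commanded when the call began, along the tool's axes at that moment; what a row does not reach only later rows make up. A row lasts 1/8 s, in which the tool goes at most 62.5 mm and 10.7 degrees, less where a joint would pass 70% of its speed; a pose out of reach is approached as far as the arm can. A call with a number of a shift or a turn outside -1 to 1 is refused whole. A call with a gripper value outside its range is refused whole. The fingers move at their own pace and stop on an object; FORCE is the grip in N (left out, the last holds). Time passes only in rows, so rows that repeat a pose let the fingers close. It gives the time, the measured TCP pose, the force, the opening and the grip force at its end, in the units of the state.
- arm.get_state(): the state, without advancing time (a new reading comes with each control period).
- cams.grab_frame(name): name is "scene" or "top" or "wrist"; returns the picture (384x512x3 uint8, blue, green, red); there is no depth.
- cams.camera_info(name): a dict with "camera_matrix" (3x3 intrinsics, pixels), "R" (3x3) and "t" (3): a world point X has camera coordinates R X + t; the wrist camera has in their place "hand_eye" (4x4, takes a point from camera to tool coordinates, whose origin is the TCP and whose axes are the flange's). Camera axes: x right, y down, z forward; pixel columns grow to the right and rows downward; lengths in m; the calibration is good to about 2 mm. A picture is of the moment at which its call begins: read the wrist's pose just before it. camera_info takes no time and is no camera call.
- arm.job_done(): hands the job in; it is judged then, once.
The state is a dict: "t": time; "q": joint angles; "qd": joint speeds; "joint_efforts": joint torques, N m; "eef_pos": TCP position; "ee_rot": TCP orientation; "force": force on the tool from outside, world axes, zero at the start; "moment": the same for the moment, N m; "width": finger opening in m; "gripper_force": force on a finger pad.
Only numpy, scipy, OpenCV 4.12 (cv2) and the standard library are available. Lean on these libraries where they do the work, as an engineer would, in place of code of your own. Each camera call takes 0.05 s, during which the arm holds its last target. There are 200 camera calls.

### The job

Bolt the sample chest shut: lift the bolt's handle clear of the notched strip, slide the bolt across through the keeper on the hatch, and swing the handle all the way down into the notch so that it lies level, then let go. Where the notch lies is not exactly known, so feel for it and never force the handle against the strip; leave the things standing round about where they are.

Things in the scene. Friction and masses are not known exactly. Their poses are not given: they have to be found in the camera images.
- chest: Low grey steel chest fixed to the bench, 228 (x) x 110 (y) x 70 mm high; origin: centre of its underside. A barrel bolt lies along x on its top, axis at y = +16, z = 96 mm; it is slid to +x to lock. The barrel spans x -108 to +38 mm, open above and on its +y side; its back (y 3 to 9 mm) reaches z = 107 mm. Nothing on the chest stands beyond y = +50 mm but the handle.
- keeper (a point): Centre of the keeper, the loop on the chest's hatch leaf that the bolt's end enters: 14 mm long (x), 24 mm wide, fixed at chest [72, 16, 96] mm; its top is at z = 107 mm.
- rail: Steel foot on the chest top, along the bolt, 170 x 14 x 3 mm; origin: centre of its underside, at chest [12, 42.5, 70] mm, same axes. It carries an upright notched strip, 80 mm long, 5 mm thick (24 to 29 mm from the bolt's axis), top edge 8 mm above the axis; strip and notch are described at rail_mid.
- rail_mid (a point): Mid-rail, level with the bolt's axis: chest [12, 42.5, 96] mm. The strip's one notch, open at the top, 13.6 mm wide, 16 mm deep, takes the handle's 10 mm shank. The strip is clamped at another place on each chest and its place is not reported: the notch's centre is at chest x = +12 to +40 mm; the strip runs 40 mm either way from it. It does not budge in use.
- bolt_pivot (a point): Point on the bolt's axis from which the handle sticks out; it travels with the bolt: chest x = -45 mm plus the joint's value.
- handle_grip (a point): Middle of the handle's black grip, 52 mm out from the bolt's axis. Straight handle: steel shank 10 mm thick, then a black cylindrical grip 14 mm thick from 36 to 70 mm out. Pinch it from above with fingers that close along the bolt (chest x); it can turn between them. Its z axis points outward along the handle.
- bolt (a joint): Slide of the bolt along chest +x, m: starts at 0 to 0.010 (open); reads 0.057 to 0.085 at the notch; end stop at 0.092, beyond it. Friction about 2.5 N, no spring: it stays where it is left.
- handle (a joint): Turn of the handle about the bolt's axis, rad: 0 upright, 1.571 level, pointing to chest +y (stop). Starts at 1.25 to 1.5, beside the strip's -x end, which blocks the slide until the handle is raised to 0.95 or less. Resting on the strip's top edge it reads about 1.05; only in the notch does it go down to 1.571. Friction (0.035 N m) holds it at any angle.
- vial: Glass sample vial with a white cap, 24 mm wide, 52 mm tall, standing loose on the hatch leaf at the +x, -y corner of the chest top; origin at the centre of its underside. Leave it.
- stopper: Rubber stopper, 33 mm wide, 26 mm high, loose on the bench on the robot's side of the chest; origin at the centre of its underside. Leave it.
- beaker: Small glass beaker, 48 mm wide, 56 mm high, loose on the bench on the robot's side of the chest; origin at the centre of its underside. Leave it.

How it is judged:
By the outcome, as a careful person would: the job done as asked, in the order asked, and still so for the second after the job is handed in, with the robot touching nothing.
It also fails if it takes over 72 s, if anything falls off the work surface, if the arm or the gripper's body presses on something with over 40 N, if the wrist force passes 120 N, or if a joint passes its speed limit or range.

## Working session

There is one attempt and no reset: what is moved stays moved. The work goes in short steps, Python scripts to look and compute and a shell command to move; the robot and the scene stay as the last step left them, time stands still between calls to the robot, and variables do not carry over. Pictures are saved under pics/ and viewed, at most 10 in all, crops included, and the job is handed in when it is done.

```bash
ls; mkdir -p pics; python3 - <<'E'
from station import arm,cams
import cv2,numpy as np
np.set_printoptions(precision=4,suppress=True)
s=arm.get_state();print({k:np.round(v,3) for k,v in s.items()})
for n in("scene","top"):
    cv2.imwrite(f"pics/{n}0.png",cams.grab_frame(n)); print(cams.camera_info(n))
print(cams.camera_info("wrist"))
a=[cv2.imread(f"pics/{n}0.png") for n in("scene","top")]
E
```

```text
pics
{'t': np.float64(0.0), 'q': array([ 1.502,  0.359,  0.011, -0.   , -1.224, -0.288]), 'qd': array([-0.001, -0.   ,  0.002, -0.001,  0.001,  0.001]), 'joint_efforts': array([  0.   , -58.271,  29.305,   6.998,   0.007,  -0.   ]), 'eef_pos': array([0.236, 0.632, 0.226]), 'ee_rot': array([ 3.14 , -0.   , -0.357]), 'force': array([-0.027,  0.237,  0.43 ]), 'moment': array([-0.027,  0.009, -0.02 ]), 'gripper_force': np.float64(0.0), 'width': np.float64(0.088)}
{'camera_matrix': array([[436.9107,   0.    , 248.9281],
       [  0.    , 436.9107, 195.8357],
       [  0.    ,   0.    ,   1.    ]]), 'R': array([[-0.5556, -0.8314,  0.0036],
       [-0.4638,  0.3064, -0.8313],
       [ 0.69  , -0.4636, -0.5558]]), 't': array([0.0027, 0.3939, 0.4501])}
{'camera_matrix': array([[423.1366,   0.    , 253.1677],
       [  0.    , 423.1366, 193.1873],
       [  0.    ,   0.    ,   1.    ]]), 'R': array([[ 0.0004, -0.9999,  0.0131],
       [-0.9991, -0.001 , -0.0415],
       [ 0.0415, -0.013 , -0.9991]]), 't': array([-0.2926,  0.4708,  0.9244])}
{'camera_matrix': array([[282.6526,   0.    , 255.1452],
       [  0.    , 282.6526, 193.6557],
       [  0.    ,   0.    ,   1.    ]]), 'hand_eye': array([[ 0.0001, -0.9595, -0.2819,  0.0752],
       [ 1.    ,  0.    ,  0.0004, -0.0004],
       [-0.0004, -0.2819,  0.9595, -0.1578],
       [ 0.    ,  0.    ,  0.    ,  1.    ]])}
```

View pics/scene0.png

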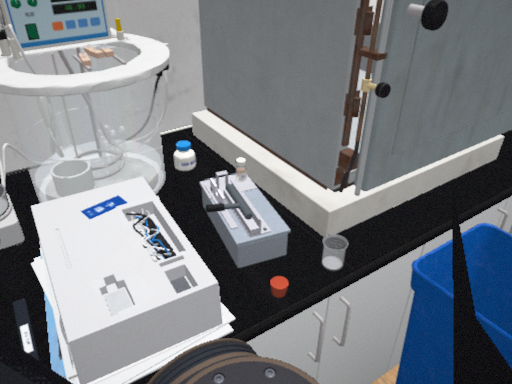

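View pics/top0.png

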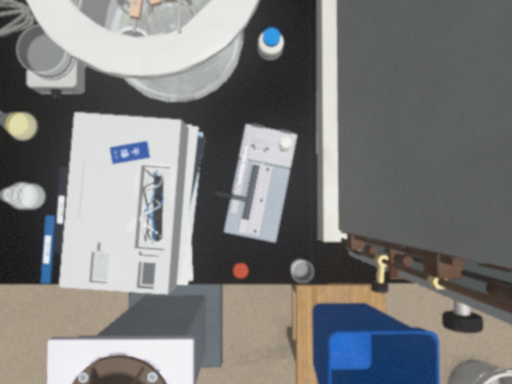

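The scene view shows the chest at about (245,215), with the handle at (220,207), the stopper at (279,286) and the beaker at (334,252). In the top view the chest corners are near (247,125), (297,133), (276,241) and (224,232). The vial is at (287,142), so chest +x points up the image. The handle is at (230,195).

```bash
python3 - <<'E'
import cv2
a=cv2.imread("pics/top0.png")[110:250,205:305]
cv2.imwrite("pics/top0c.png",cv2.resize(a,None,fx=4,fy=4,interpolation=cv2.INTER_CUBIC))
a=cv2.imread("pics/scene0.png")[150:270,190:300]
cv2.imwrite("pics/scene0c.png",cv2.resize(a,None,fx=5,fy=5,interpolation=cv2.INTER_CUBIC))
E
```

```text
(no output)
```

View pics/top0c.png

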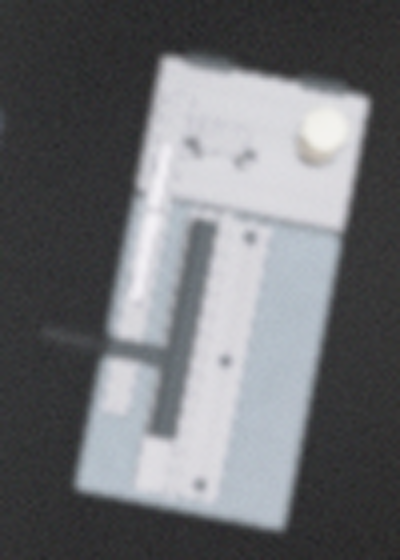

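View pics/scene0c.png

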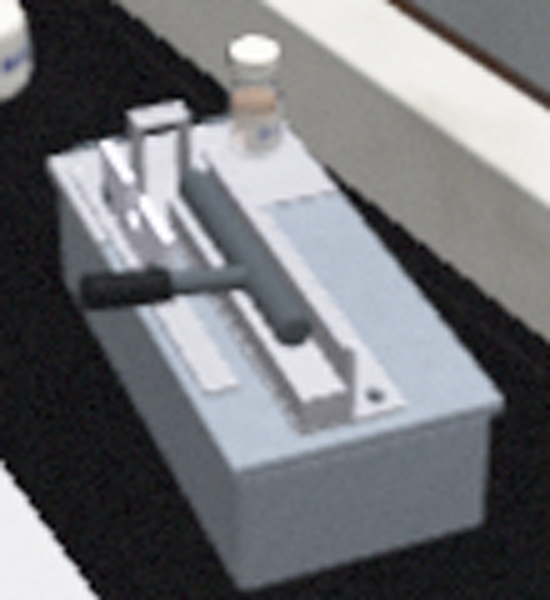

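Top crop: lid corners at (160,55), (372,97), (286,531) and (76,490), bright strip from (166,145) to (136,300), handle tip at (45,333). Scene crop: grip end at (82,290), lid corners at (48,157), (500,405) and (235,468), and what looks like the notch gap near (135,205).

```bash
cat > h.py <<'E'
import numpy as np
from station import arm,cams
from scipy.optimize import least_squares
from scipy.spatial.transform import Rotation as Ro
np.set_printoptions(precision=4,suppress=True)
def proj(n,X):
    c=cams.camera_info(n);X=np.atleast_2d(X);p=X@np.array(c["R"]).T+c["t"];p=p@np.array(c["camera_matrix"]).T
    return p[:,:2]/p[:,2:]
def T(c,p): # chest (x,y,yaw), chest mm -> world m
    p=np.atleast_2d(p)/1000.;a=c[2];R=np.array([[np.cos(a),-np.sin(a),0],[np.sin(a),np.cos(a),0],[0,0,1]])
    return p@R.T+[c[0],c[1],0]
def topx(p): return (np.array(p,float)+.5)/4-.5+[205,110]
def scx(p): return (np.array(p,float)+.5)/5-.5+[190,150]
E
python3 - <<'E'
from h import *
C=[[114,55,70],[114,-55,70],[-114,-55,70],[-114,55,70]]
pt=topx([[160,55],[372,97],[286,531],[76,490]]); ps=scx([[48,157],[500,405],[235,468]]); Cs=[C[0],C[2],C[3]]
f=lambda c:np.r_[(proj("top",T(c,C))-pt).ravel(),(proj("scene",T(c,Cs))-ps).ravel()]
r=least_squares(f,[.5,-.2,-.2]);c=r.x;print("chest",c,"res",r.fun)
def H(v,d): return [-45+v[0],16+d*np.sin(v[1]),96+d*np.cos(v[1])]
g=lambda v:np.r_[(proj("top",T(c,H(v,70)))-topx([45,333])).ravel(),(proj("scene",T(c,H(v,70)))-scx([82,290])).ravel()]
r2=least_squares(g,[5,1.4],x_scale=[5,.3]);print("bolt,handle",r2.x,r2.fun)
h=lambda v:(proj("top",T(c,[[v[0]+40,42.5,104],[v[0]-40,42.5,104]]))-topx([[166,145],[136,300]])).ravel()
r3=least_squares(h,[25]);print("strip",r3.x,r3.fun)
for x in(12,r3.x[0],40):print((proj("scene",T(c,[[x-40,42.5,104],[x,42.5,104],[x+40,42.5,104]]))-[190,150]+.5)*5-.5)
print("grip",T(c,H(r2.x,52)))
E
```

```text
chest [ 0.4903 -0.3059 -0.1993] res [ 0.4696  0.7208 -0.9243  0.7249 -0.8268 -0.3696 -0.5275 -0.6803  0.0538
 -0.0083  1.4075 -1.8393 -0.2589 -0.2322]
bolt,handle [5.5284 1.4117] [-1.173  -0.4487  0.6517 -0.0182]
strip [24.9348] [ 0.1051 -0.1925 -0.3795  0.1347]
[[182.7634 256.3161]
 [148.5382 203.5609]
 [116.6528 154.4124]]
[[171.4245 238.8381]
 [137.9833 187.2915]
 [106.8033 139.2303]]
[[158.5486 218.9912]
 [125.9872 168.8005]
 [ 95.5997 121.961 ]]
grip [[ 0.465  -0.2321  0.1042]]
```

```bash

python3 -m handwheel '[[[0.59,0.81,-0.25,0,0,0,0],[0.59,0.81,-0.25,0,0,0,0],[0.59,0.81,-0.25,0,0,0,0]]]'
python3 -m handwheel '[[[0.59,0.81,-0.25,0,0,0,0],[0.59,0.81,-0.25,0,0,0,0]]]'
python3 -m handwheel '[[[0.59,0.81,-0.25,0,0,0,0],[0.59,0.81,-0.25,0,0,0,0]]]'
python3 -m handwheel '[[[0.68,0.64,0,0,0,0,0],[0.68,0.64,0,0,0,0,0]]]'
```

```text
t: 0.48
eef_pos: [0.2578, 0.5545, 0.2476]
ee_rot: [-3.14, 0.0, -0.358]
force: [0.1, -0.4, 0.4]
width: 0.0876
gripper_force: 0.0
t: 0.72
eef_pos: [0.2793, 0.4769, 0.2672]
ee_rot: [-3.141, 0.0, -0.357]
force: [-0.4, 0.1, -0.1]
width: 0.0879
gripper_force: 0.0
t: 0.98
eef_pos: [0.301, 0.3996, 0.2875]
ee_rot: [-3.14, 0.0, -0.357]
force: [0.5, -0.3, -0.1]
width: 0.0875
gripper_force: 0.0
t: 1.23
eef_pos: [0.3343, 0.3324, 0.2867]
ee_rot: [-3.141, 0.0, -0.358]
force: [-0.6, 0.5, -0.2]
width: 0.0881
gripper_force: 0.0
```

```bash

python3 -m handwheel '[[[0.68,0.64,0,0,0,0,0],[0.68,0.64,0,0,0,0,0]]]' >/dev/null
python3 -m handwheel '[[[0.68,0.64,0,0,0,0,0],[0.68,0.64,0,0,0,0,0]]]' | head -2
python3 -m handwheel '[[[0.41,0.74,0,0,0,0,0],[0.41,0.74,0,0,0,0,0]]]' >/dev/null
python3 -m handwheel '[[[0.41,0.74,0,0,0,0,0],[0.41,0.74,0,0,0,0,0]]]' >/dev/null
python3 -m handwheel '[[[0.41,0.74,0,0,0,0,0],[0.41,0.74,0,0,0,0,0]]]' |head -2
python3 -m handwheel '[[[0.475,0.855,0,0,0,0,0],[0.475,0.855,0,0,0,0,0]]]' >/dev/null
python3 -m handwheel '[[[0.475,0.855,0,0,0,0,0],[0.475,0.855,0,0,0,0,0]]]' >/dev/null
python3 -m handwheel '[[[0.475,0.855,0,0,0,0,0],[0.475,0.855,0,0,0,0,0]]]' | head -4
python3 -m handwheel '[[[0,0,0,0,0,0.94,0],[0,0,0,0,0,0.94,0],[0,0,0,0,0,0.94,0]]]' >/dev/null
python3 -m handwheel '[[[0,0,0,0,0,0.94,0],[0,0,0,0,0,0.94,0],[0,0,0,0,0,0.94,0]]]' >/dev/null
python3 -m handwheel '[[[0,0,0,0,0,0.945,0],[0,0,0,0,0,0.945,0],[0,0,0,0,0,0.945,0],[0,0,0,0,0,0.945,0]]]'
python3 - <<'E'
from h import *
import cv2,json
s=arm.get_state();print(s["q"])
im=cams.grab_frame("wrist");cv2.imwrite("pics/w1.png",im)
json.dump({"p":list(s["eef_pos"]),"r":list(s["ee_rot"])},open("w1.json","w"))
E
```

```text
t: 1.72
eef_pos: [0.4007, 0.1989, 0.2864]
t: 2.48
eef_pos: [0.4306, -0.002, 0.2864]
t: 3.22
eef_pos: [0.4663, -0.234, 0.2858]
ee_rot: [3.141, 0.001, -0.358]
force: [-0.7, 1.1, -0.8]
t: 4.47
eef_pos: [0.4659, -0.2315, 0.2864]
ee_rot: [-3.142, 0.0, -1.767]
force: [1.1, 0.8, 0.3]
width: 0.0877
gripper_force: 0.0
[-0.0839  0.0666 -0.2278 -0.0004 -1.2764 -0.1125]
```

View pics/w1.png

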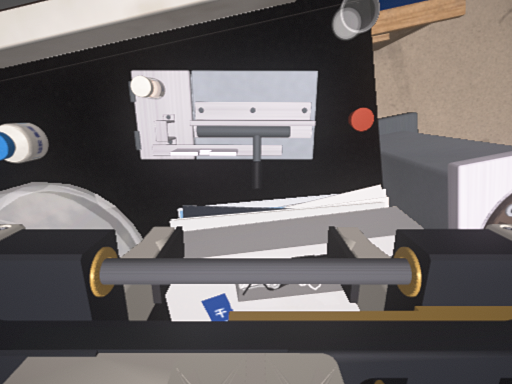

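The wrist view shows the chest squared up: lid corners at about (133,71), (317,71), (313,160) and (137,158), handle at (257,175), strip from (170,153) to (237,153). I'll enlarge it to find the notch.

```bash
python3 - <<'E'
import cv2
a=cv2.imread("pics/w1.png")[60:200,125:325]
cv2.imwrite("pics/w1c.png",cv2.resize(a,None,fx=4,fy=4,interpolation=cv2.INTER_CUBIC))
E
```

```text
(no output)
```

View pics/w1c.png

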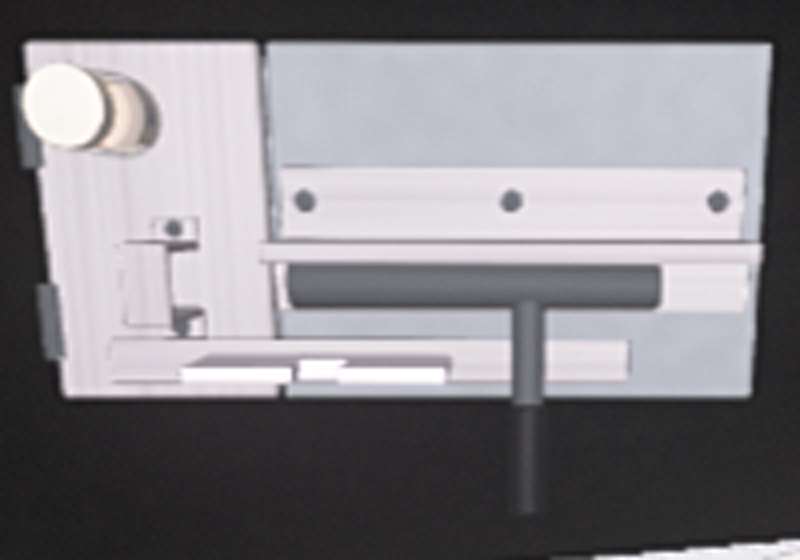

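The enlarged wrist view is sharp. The strip's bright top edge runs from (182,374) to (445,374) with the notch at (293–338,374). The lid corners are (25,42), (772,42), (750,397) and (65,397), the handle shank is at (528,350), and the grip's tip is at (528,513).

```bash
cat >> h.py <<'E'
import json
def projw(f,X):
    s=json.load(open(f));c=cams.camera_info("wrist");R=Ro.from_euler("xyz",s["r"]).as_matrix();X=np.atleast_2d(X)
    t=(X-s["p"])@R;h=np.array(c["hand_eye"]);q=(t-h[:3,3])@h[:3,:3];q=q@np.array(c["camera_matrix"]).T
    return q[:,:2]/q[:,2:]
def wpx(p): return (np.array(p,float)+.5)/4-.5+[125,60]
E
python3 - <<'E'
from h import *
C=[[114,55,70],[114,-55,70],[-114,-55,70],[-114,55,70]]
pt=topx([[160,55],[372,97],[286,531],[76,490]])
pw=wpx([[65,397],[25,42],[772,42],[750,397]])
fw=lambda c:(projw("w1.json",T(c,C))-pw).ravel()
ft=lambda c:(proj("top",T(c,C))-pt).ravel()
for f in(fw,lambda c:np.r_[ft(c),fw(c)]):
    r=least_squares(f,[.5,-.3,-.2]);print("chest",r.x,"res",r.fun)
    c=r.x
    W=lambda X:projw("w1.json",T(c,X))
    def H(v,d): return [-45+v[0],16+d*np.sin(v[1]),96+d*np.cos(v[1])]
    g=lambda v:(W([H(v,70)])-wpx([[528,513]])).ravel()
    r2=least_squares(g,[5,1.4],x_scale=[5,.3]);print("bolt,handle",r2.x,r2.fun,"grip",T(c,H(r2.x,52)))
    for n,xs,px in(("strip",(40,-40),(182,445)),("notch",(6.8,-6.8),(294,338))):
        r3=least_squares(lambda v:(W([[v[0]+a,42.5,104] for a in xs])-wpx([[p,374] for p in px])).ravel(),[25]);print(n,r3.x,r3.fun)
    s=arm.get_state();R=Ro.from_euler("xyz",s["ee_rot"]).as_matrix()
    tgt=T(c,H(r2.x,52))[0]-[0,0,.019]
    print("move tool (norm)",(tgt-s["eef_pos"])@R/.08,"yaw want",c[2]-np.pi/2,s["ee_rot"])
E
```

```text
chest [ 0.489 -0.306 -0.197] res [ 0.218   0.2737  0.0233 -0.3621 -0.2655 -0.2492  0.046   0.4087]
bolt,handle [5.0813 1.4787] [0. 0.] grip [[ 0.4631 -0.2317  0.1008]]
strip [24.7916] [-0.3219  0.4141  0.3212  0.4658]
notch [24.0358] [-0.1438  0.4361  0.1431  0.4448]
move tool (norm) [0.0064 0.0332 2.5585] yaw want -1.7678211433532713 [ 3.1416  0.0002 -1.7658]
chest [ 0.4894 -0.3062 -0.1959] res [ 0.4003  1.21   -0.9567  1.0409 -0.4943  0.0268 -0.2323 -0.1067 -0.0808
  0.2693 -0.4051 -0.3673 -0.6802 -0.4852 -0.2411  0.21  ]
bolt,handle [4.7235 1.4635] [-0. -0.] grip [[ 0.4631 -0.232   0.1016]]
strip [24.3749] [-0.3225  0.3625  0.3226  0.3382]
notch [23.6177] [-0.1435  0.3522  0.1437  0.3481]
move tool (norm) [0.0096 0.0329 2.5487] yaw want -1.7666784165996612 [ 3.1416  0.0002 -1.7658]
```

```bash

python3 -m handwheel '[[[0.01,0.03,1,0,0,0,0],[0.01,0.03,1,0,0,0,0]]]' |head -2
python3 -m handwheel '[[[0,0,1,0,0,0,0],[0,0,1,0,0,0,0]]]' |head -2
python3 -m handwheel '[[[0,0,0.2,0,0,0,0],[0,0,0.4,0,0,0,0],[0,0,0.54,0,0,0,0],[0,0,0.54,0,0,0,0]]]'
python3 -m handwheel '[[[0,0,0,0,0,0,200],[0,0,0,0,0,0,200],[0,0,0,0,0,0,200],[0,0,0,0,0,0,230],[0,0,0,0,0,0,230]]]' 12
```

```text
t: 4.78
eef_pos: [0.4609, -0.232, 0.2032]
t: 5.03
eef_pos: [0.4606, -0.2321, 0.1231]
t: 5.52
eef_pos: [0.4623, -0.2329, 0.0827]
ee_rot: [3.14, -0.0, -1.768]
force: [0.6, -0.3, -0.4]
width: 0.0873
gripper_force: 0.0
t: 6.15
eef_pos: [0.4627, -0.2333, 0.0835]
ee_rot: [-3.141, 0.0, -1.769]
force: [-0.5, -0.3, -0.5]
width: 0.0432
gripper_force: 0.0
```

```bash

python3 -m handwheel '[[[0,0,0,0,0,0,255],[0,0,0,0,0,0,255],[0,0,0,0,0,0,255],[0,0,0,0,0,0,255],[0,0,0,0,0,0,255]]]' 12
```

```text
t: 6.78
eef_pos: [0.4629, -0.2333, 0.0834]
ee_rot: [-3.141, -0.0, -1.769]
force: [1.4, -1.4, -0.8]
width: 0.0136
gripper_force: 12.0
```

```bash

python3 -m handwheel '[[[0.01,0,-0.07,0,0,0,255],[0.03,0,-0.14,0,0,0,255],[0.06,0,-0.21,0,0,0,255]]]'
python3 -m handwheel '[[[0.04,0,-0.075,0,0,0,255],[0.09,0,-0.14,0,0,0,255],[0.145,0,-0.2,0,0,0,255],[0.145,0,-0.2,0,0,0,255]]]'
```

```text
t: 7.15
eef_pos: [0.4616, -0.238, 0.1005]
ee_rot: [3.142, 0.0, -1.769]
force: [2.7, -0.0, -4.3]
width: 0.0137
gripper_force: 12.0
t: 7.65
eef_pos: [0.4594, -0.2497, 0.1166]
ee_rot: [-3.141, -0.0, -1.77]
force: [0.3, 2.3, 1.5]
width: 0.0135
gripper_force: 12.0
```

```bash

python3 -m handwheel '[[[0,-0.08,0,0,0,0,255],[0,-0.16,0,0,0,0,255],[0,-0.24,0,0,0,0,255],[0,-0.32,0,0,0,0,255],[0,-0.4,0,0,0,0,255]]]'
python3 -m handwheel '[[[0,-0.08,0,0,0,0,255],[0,-0.16,0,0,0,0,255],[0,-0.24,0,0,0,0,255],[0,-0.32,0,0,0,0,255],[0,-0.4,0,0,0,0,255]]]'
python3 - <<'E'
from h import *
import cv2
s=arm.get_state()
im=cams.grab_frame("wrist");cv2.imwrite("pics/w2.png",im);cv2.imwrite("pics/s2.png",cams.grab_frame("scene"))
json.dump({"p":list(s["eef_pos"]),"r":list(s["ee_rot"])},open("w2.json","w"))
a=cv2.imread("pics/s2.png")[150:270,190:300]
cv2.imwrite("pics/s2c.png",cv2.resize(a,None,fx=5,fy=5,interpolation=cv2.INTER_CUBIC))
E
```

```text
t: 8.28
eef_pos: [0.4914, -0.2557, 0.1162]
ee_rot: [-3.142, -0.0, -1.769]
force: [-2.2, 3.1, 5.6]
width: 0.0136
gripper_force: 12.0
t: 8.9
eef_pos: [0.5226, -0.262, 0.1162]
ee_rot: [-3.142, 0.0, -1.769]
force: [-2.3, 1.8, 5.0]
width: 0.0137
gripper_force: 12.0
```

View pics/w2.png

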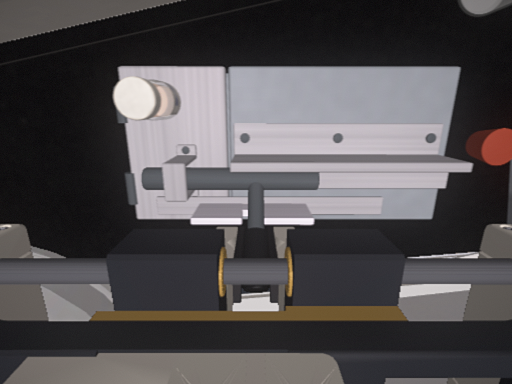

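The bolt's end is through the keeper (tip at (145,180)). The shank crosses the strip's edge at about (257,220), and the strip spans (192–313,221), so the handle is roughly over the notch. I'll enlarge to fine-tune.

```bash
python3 - <<'E'
import cv2
a=cv2.imread("pics/w2.png")[170:245,180:330]
cv2.imwrite("pics/w2c.png",cv2.resize(a,None,fx=5,fy=5,interpolation=cv2.INTER_CUBIC))
E
```

```text
(no output)
```

View pics/w2c.png

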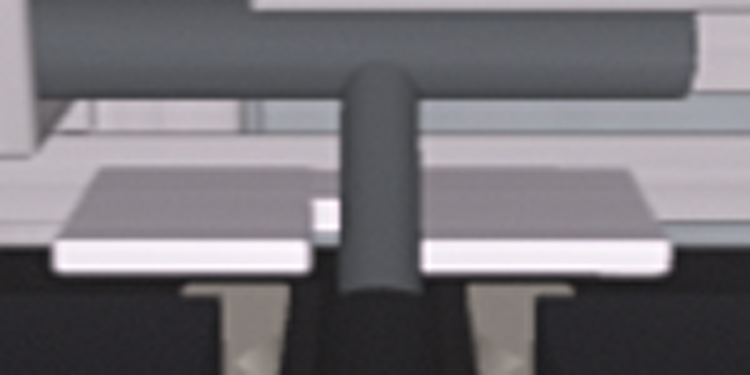

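Here the shank is centred at 380 px and the notch (313–418) at about 365 px, at 7.75 px/mm. The handle is therefore about 2 mm short of the notch. I'll shift 2 mm toward +x, lower the grip force and ease down while feeling.

```bash

python3 -m handwheel '[[[0,-0.025,0,0,0,0,255],[0,-0.025,0,0,0,0,255],[-0.05,-0.025,0.045,0,0,0,255],[-0.09,-0.025,0.086,0,0,0,255],[-0.126,-0.025,0.139,0,0,0,255]]]' 6
python3 -m handwheel '[[[-0.01,0,0.02,0,0,0,255],[-0.02,0,0.035,0,0,0,255],[-0.028,0,0.05,0,0,0,255],[-0.028,0,0.05,0,0,0,255]]]'
```

```text
t: 9.62
eef_pos: [0.5262, -0.2525, 0.1046]
ee_rot: [-3.141, -0.0, -1.769]
force: [-0.1, -2.7, 0.2]
width: 0.0138
gripper_force: 6.0
t: 10.12
eef_pos: [0.5266, -0.2503, 0.101]
ee_rot: [-3.142, 0.0, -1.769]
force: [0.2, -2.5, -1.4]
width: 0.0135
gripper_force: 6.0
```

```bash

python3 -m handwheel '[[[-0.01,0,0.022,0,0,0,255],[-0.02,0,0.044,0,0,0,255],[-0.02,0,0.044,0,0,0,255]]]'
python3 -m handwheel '[[[-0.01,0,0.022,0,0,0,255],[-0.018,0,0.045,0,0,0,255],[-0.018,0,0.045,0,0,0,255]]]'
```

```text
t: 10.5
eef_pos: [0.527, -0.2485, 0.0974]
ee_rot: [-3.142, 0.0, -1.769]
force: [1.2, -2.1, -0.5]
width: 0.0135
gripper_force: 6.0
t: 10.88
eef_pos: [0.5272, -0.2472, 0.0937]
ee_rot: [3.142, 0.0, -1.769]
force: [1.2, -1.7, -0.0]
width: 0.0136
gripper_force: 6.0
```

```bash

python3 -m handwheel '[[[-0.012,0,0.035,0,0,0,255],[-0.018,0,0.07,0,0,0,255],[-0.024,0,0.095,0,0,0,255]]]'
python3 -m handwheel '[[[-0.004,0,0.035,0,0,0,255],[-0.008,0,0.07,0,0,0,255],[-0.01,0,0.1,0,0,0,255],[-0.01,0,0.115,0,0,0,255],[-0.01,0,0.115,0,0,0,255]]]'
```

```text
t: 11.25
eef_pos: [0.5276, -0.2453, 0.0861]
ee_rot: [-3.142, 0.0, -1.769]
force: [0.3, -0.5, 0.8]
width: 0.0134
gripper_force: 6.0
t: 11.88
eef_pos: [0.5277, -0.2446, 0.0772]
ee_rot: [-3.142, -0.0, -1.769]
force: [1.6, -0.6, 1.9]
width: 0.0139
gripper_force: 6.0
```

```bash

python3 -m handwheel '[[[0,0,0.012,0,0,0,255],[0,0,0.025,0,0,0,255],[0,0,0.025,0,0,0,255]]]'
python3 -m handwheel '[[[0,0,0.012,0,0,0,255],[0,0,0.025,0,0,0,255],[0,0,0.025,0,0,0,255]]]'
```

```text
t: 12.25
eef_pos: [0.5279, -0.2447, 0.0759]
ee_rot: [-3.141, -0.0, -1.769]
force: [-0.4, 0.8, 7.9]
width: 0.0135
gripper_force: 6.0
t: 12.62
eef_pos: [0.5279, -0.2448, 0.074]
ee_rot: [-3.141, -0.0, -1.769]
force: [-1.1, -0.0, 8.9]
width: 0.0141
gripper_force: 6.0
```

```bash

python3 -m handwheel '[[[0,0,0,0,0,0,130],[0,0,0,0,0,0,130],[0,0,0,0,0,0,130],[0,0,0,0,0,0,130]]]'
python3 -m handwheel '[[[0,0,-0.2,0,0,0,130],[0,0,-0.5,0,0,0,130],[0,0,-1,0,0,0,130],[0,0,-1,0,0,0,130]]]' |head -4
python3 -m handwheel '[[[0,0,-1,0,0,0,130],[0,0,-1,0,0,0,130],[0,0,-1,0,0,0,130]]]'
python3 - <<'E'
from h import *
import cv2
a=cams.grab_frame("wrist")[30:230,80:400]
b=cams.grab_frame("scene")[150:300,180:360]
a=cv2.resize(a,(480,300));b=cv2.resize(b,(300,250))
o=np.zeros((300,780,3),np.uint8);o[:,:480]=a;o[:250,480:]=b
cv2.imwrite("pics/f.png",o)
E
```

```text
t: 13.12
eef_pos: [0.5275, -0.2446, 0.0729]
ee_rot: [3.141, 0.0, -1.769]
force: [0.1, -0.1, 1.2]
width: 0.042
gripper_force: 0.0
t: 13.62
eef_pos: [0.53, -0.2453, 0.1578]
ee_rot: [-3.134, -0.0, -1.769]
force: [-0.7, -0.3, -0.7]
t: 14.0
eef_pos: [0.5284, -0.2448, 0.2354]
ee_rot: [-3.138, 0.0, -1.769]
force: [0.2, 0.1, -0.0]
width: 0.0427
gripper_force: 0.0
```

View pics/f.png

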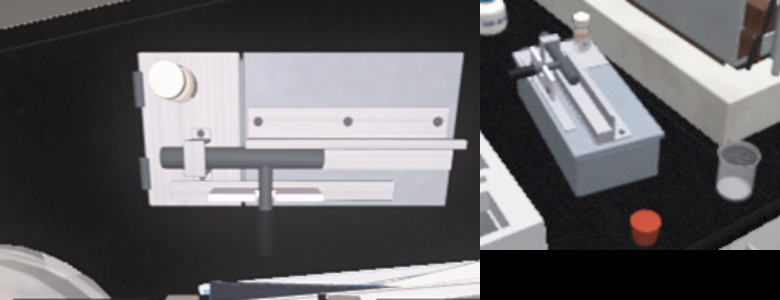

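The bolt is through the keeper, the handle lies level in the notch (about (265,195) in the composite), and the vial, stopper and beaker stand where they were. The gripper is clear of everything.

```bash
python3 -c "
from station import arm
print(arm.job_done())"
```

```text
the job is handed in; nothing more can be done
None
```

The chest is bolted: the bolt is through the keeper, the handle was felt to its stop and lies level in the notch, and it is let go; the vial, stopper and beaker were not moved, and the job was handed in at about 14 s.

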